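# Put the pantry groceries away by kind

### The arm

A 6-joint arm with a two-finger parallel gripper is mounted at the origin on the work surface. World frame = base frame: x ahead of the robot, y to its left, z up, the work surface at z = 0. Lengths are in m, angles in rad, forces in N, time in s.
With the tool pointing down it reaches from about 0.35 to 0.925 m from the base axis. Payload 6.4 kg.
Tool frame: the origin (TCP) lies at the very end of the fingers, on their centre line; the grasp point (between the pads) lies 19 mm behind it (r.grip_depth is the distance from the TCP to the grasp point, in m); z points along the fingers, y is the line along which they close (so a half turn about z gives the same grasp; the last joint's range is limited). The gripper opens to 85 mm and grips with 20 to 120 N. Pads are 22 mm wide; open, the fingers measure 114 mm over their backs; the gripper's body (76 mm by 85 mm) begins 54 mm behind the grasp point. The pads swing forward as they close: fully open they stand 13 mm farther back than shut.
Start: joints at [-1.469, 0.245, 1.558, -0, 1.339, -0.174], TCP at [0.177, -0.625, 0.231] pointing down, gripper open.
Joint ranges: [-3.13, 3.13], [-1.02, 2.26], [0.13, 2.54], [-0.95, 4.09], [0.21, 2.88], [-2.74, 2.74]. Speed limits (rad/s): [2.57, 2.57, 3.14, 3.14, 3.14, 3.14].

### API

Orientations are given as a rotation vector (axis times angle).
In Python, from bench import r, capture, camera_info, search_frame, mark_of gives the robot as it stands.
- The arm moves only by the shell command python3 -m creep 'ROWS' [OPENING]. ROWS is a JSON list that holds a single list of rows (three levels of brackets), with 1 to 12 rows, each of 6 numbers: dx, dy, dz in fractions of the full range, 1 being 75 cm, then a rotation vector rx, ry, rz in a scale on which 1.0 is 60 degrees; each row is the pose to reach, as a shift and turn from the pose commanded when the command began, along the tool's axes at that moment; what a row does not reach only later rows make up. A row lasts 1/12 s, in which the tool goes at most 0.0417 m and 0.125 rad, less where a joint would pass 70% of its speed; a pose out of reach is approached as far as the arm can. OPENING is the opening from 0.0 (shut) to 1.0 (fully open), set as the command begins (- or left out keeps the last). The fingers move at their own pace and stop on an object; the grip force is fixed at half the most. Time passes only in rows, so rows that do not move let the fingers close. It prints the time, the measured TCP pose, the force, the opening and the grip force at its end. No shift or turn number may pass 1 either way. Input that does not fit is refused with a message, and nothing moves.
- r.get_obs(): the state, without advancing time (a new reading comes with each control period).
- capture(name): name is "scene" or "top" or "wrist"; returns the picture (480x640x3 uint8, red, green, blue); there is no depth.
- camera_info(name): a dict with "fx", "fy", "cx", "cy" (pixels), "rvec" (rotation vector, rad) and "tvec" (3), from world to camera coordinates, as OpenCV has them; the wrist camera has in their place "mount" (4x4, takes a point from camera to tool coordinates, whose origin is the TCP and whose axes are the flange's). Camera axes: x right, y down, z forward; pixel columns grow to the right and rows downward; lengths in m; the calibration is good to about 2 mm. A picture is of the moment at which its call begins: read the wrist's pose just before it. camera_info takes no time and is no camera call.
- r.finish_job(): hands the job in; it is judged then, once.
Trained networks look in the newest picture that a camera, given by its name, has taken for a name from the list of things; names that differ only in an ending like _2 or _b are one class to them, and where a whole thing is asked for, a point or a joint stands for the part that bears it (a point fixed in the world has none). Each returns a list of dicts, best first, with "confidence" (0 to 1); they miss things now and then, are a little off and sometimes report something else, mostly with a low value. They report only what shows in the picture. A call takes as long as a camera call. They do not tell look-alikes from the thing itself.
- search_frame(thing, camera): "centre" ([x, y, z] in m, in the coordinates of the camera as it stood for that picture, good to about 4 mm: the middle of the surface that is visible of it).
- mark_of(thing, camera): "centre" ([x, y, z] in m, in the coordinates of the camera as it stood for that picture, good to about 4 mm: a listed point, or the origin of a listed thing).
The state is a dict: "time_s": time; "q": joint angles; "qvel": joint speeds; "tau": joint torques, N m; "position": TCP position; "ee_rot": TCP orientation; "wrist_force": force on the tool from outside, world axes, zero at the start; "ft_torque": the same for the moment, N m; "opening": opening from 0.0 (shut) to 1.0 (fully open); "finger_force": force on a finger pad.
Only numpy, scipy, OpenCV 4.12 (cv2) and the standard library are available. Lean on these libraries where they do the work, as an engineer would, in place of code of your own. Each camera call takes 0.05 s, during which the arm holds its last target. There are 200 camera calls.

### The job

Put the groceries on the counter away: one blue vitamin bottle in each bay of the white basket, the tall tin wholly on the upper back step of the bamboo riser, the flat tin wholly on its lower front step, and the hot sauce on the round tray next to the oil. Set each one down upright rather than dropping it, and leave the oil bottle and the red canister standing where they are.

Things in the scene. Friction and masses are not known exactly. Their poses are not given: they have to be found in the camera images.
- vitamin_a: dark navy-blue plastic vitamin bottle with a white stripe and a smaller black screw cap, one of two alike; straight round body 52 mm across up to 86 mm, cap 39 mm across, 112 mm tall in all, about 150 g; loose on the counter. Origin: centre of its underside, z up; round, so yaw does not matter.
- vitamin_b: dark navy-blue plastic vitamin bottle with a white stripe and a smaller black screw cap, one of two alike; straight round body 52 mm across up to 86 mm, cap 39 mm across, 112 mm tall in all, about 150 g; loose on the counter. Origin: centre of its underside, z up; round, so yaw does not matter.
- tall_tin: tall food tin, green label with a white band, bare steel top; 54 mm across, 89 mm tall, about 210 g; loose on the counter. Origin: centre of its underside, z up; round, so yaw does not matter.
- flat_tin: low flat food tin, gold-yellow all over with a white band; 58 mm across, 40 mm tall, about 120 g; loose on the counter. Origin: centre of its underside, z up; round, so yaw does not matter.
- hot_sauce: small red glass hot-sauce bottle with a cream label and a green cap; straight round body 45 mm across up to 90 mm, then a shoulder and an 18 mm neck, cap 24 mm across, 122 mm tall in all, about 220 g; loose on the counter. Origin: centre of its underside, z up; round, so yaw does not matter.
- basket: fixed white open plastic basket, 110 mm (its x) by 170 mm (its y), 45 mm high, walls 3 mm, inner floor 3 mm above the counter. A 3 mm divider, 39 mm high, along its x at y = 0 makes two bays, each 104 by 80 mm, centred at y = +42 and -42 mm. Origin: centre of its underside; yaw within 0.2 rad.
- riser: fixed two-step bamboo shelf riser, 180 mm wide (its y), 150 deep (its x; +x away from the robot within 0.2 rad), no rims. Lower front step: top 30 mm above the counter, x = -75 to 0 mm (middle -37.5). Upper back step: top at 75 mm, x = 0 to 75 (middle 37.5), an upright board under its front edge. Origin: centre of its footprint, at counter height.
- tray: round dark wooden tray, fixed on the counter, 180 mm across, rim 4 mm thick and 14 mm high, inner floor 8 mm above the counter; the oil bottle already stands on it, about 47 mm off its middle. Origin: centre of its underside.
- oil: yellow-green glass oil bottle with a black cap, standing loose on the tray; body 54 mm across up to 105 mm, then a neck, 185 mm tall. Stays where it is. Origin: centre of its underside, z up; round, so yaw does not matter.
- canister: squat dark-red canister with a red lid and a small black knob, 74 mm across, 99 mm tall, loose among the groceries. Stays where it is. Origin: centre of its underside, z up; round, so yaw does not matter.
Things that resemble listed ones, but are neither listed nor needed, are in the scene too. What is shaped like the riser but turquoise is not meant.

How it is judged:
By the outcome, as a careful person would: the job done as asked, in the order asked, and still so for the second after the job is handed in, with the robot touching nothing.
It also fails if it takes over 128 s, if anything falls off the work surface, if the arm or the gripper's body presses on something with over 40 N, if the wrist force passes 120 N, or if a joint passes its speed limit or range.

## Working session

There is one attempt and no reset: what is moved stays moved. The work goes in short steps, Python scripts to look and compute and a shell command to move; the robot and the scene stay as the last step left them, time stands still between calls to the robot, and variables do not carry over. Pictures are saved under pics/ and viewed, at most 14 in all, crops included, and the job is handed in when it is done.

```bash
mkdir -p pics; cat > h.py <<'E'
import numpy as np, cv2
from scipy.spatial.transform import Rotation as R
from bench import r, capture, camera_info, search_frame, mark_of
def w(cam,p):
    i=camera_info(cam); p=np.array(p)
    if 'mount' in i:
        o=r.get_obs(); M=np.array(i['mount']); return R.from_rotvec(o['ee_rot']).apply(M[:3,:3]@p+M[:3,3])+o['position']
    return R.from_rotvec(i['rvec']).inv().apply(p-np.array(i['tvec']).ravel())
def px(cam,P):
    i=camera_info(cam);return cv2.projectPoints(np.array([P],float),np.array(i['rvec'],float),np.array(i['tvec'],float),np.array([[i['fx'],0,i['cx']],[0,i['fy'],i['cy']],[0,0,1]],float),None)[0].ravel()
def snap(cam,n):
    im=capture(cam); cv2.imwrite(f'pics/{n}.png',im[:,:,::-1]); return im
E
python3 - <<'E'
from h import *
np.set_printoptions(precision=3,suppress=True)
for c in ['top','scene']:
    snap(c,c+'0')
    for t in ['vitamin_a','tall_tin','flat_tin','hot_sauce','basket','riser','tray','oil','canister']:
        for d in mark_of(t,c)[:4]:
            p=w(c,d['centre']); print(c,t,round(d['confidence'],2),p,px(c,p).round())
o=r.get_obs();print(R.from_rotvec(o['ee_rot']).as_matrix(),o['position'],o['opening'],o['time_s'])
E
```

```text
top vitamin_a 0.86 [ 0.394 -0.328 -0.   ] [482. 278.]
top vitamin_a 0.59 [ 0.452  0.067 -0.004] [295. 246.]
top flat_tin 0.93 [ 0.456 -0.081  0.001] [365. 246.]
top hot_sauce 0.95 [ 0.388  0.329 -0.004] [169. 274.]
top basket 0.78 [ 0.641  0.023 -0.005] [317. 158.]
top riser 0.68 [ 0.604  0.261 -0.002] [205. 173.]
top riser 0.65 [0.23  0.409 0.003] [127. 350.]
top tray 0.83 [ 0.593 -0.276  0.003] [459. 183.]
top oil 0.89 [ 0.539 -0.286  0.007] [463. 209.]
top canister 0.97 [ 0.409 -0.186 -0.   ] [415. 270.]
scene vitamin_a 0.61 [ 0.391 -0.325  0.001] [214. 184.]
scene vitamin_a 0.57 [ 0.451  0.073 -0.001] [341. 261.]
scene tall_tin 0.27 [ 0.447  0.073 -0.001] [341. 260.]
scene flat_tin 0.98 [ 0.455 -0.077  0.002] [285. 238.]
scene hot_sauce 0.56 [ 0.39   0.329 -0.002] [452. 283.]
scene basket 0.75 [ 0.643  0.024 -0.001] [283. 319.]
scene riser 0.79 [ 0.23   0.41  -0.001] [506. 243.]
scene tray 0.8 [ 0.594 -0.275 -0.001] [185. 251.]
scene oil 0.96 [ 0.541 -0.289  0.007] [192. 231.]
scene canister 0.59 [ 0.414 -0.19  -0.   ] [254. 209.]
[[ 0.962  0.272 -0.   ]
 [ 0.272 -0.962  0.   ]
 [ 0.    -0.    -1.   ]] [ 0.177 -0.625  0.231] 0.9968604306123716 1.0
```

View pics/top0.png

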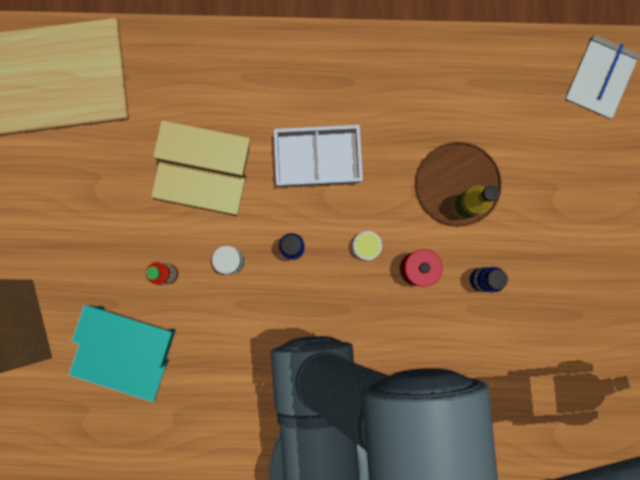

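View pics/scene0.png

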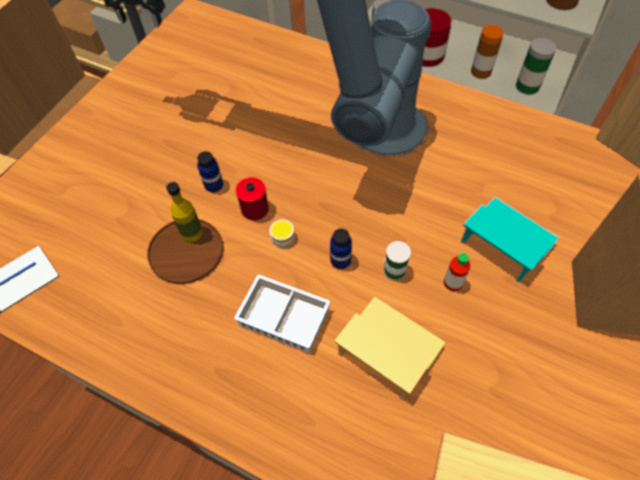

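Top view: the riser is at px (200,168), yaw about −0.18. The basket is at (317,155), yaw about +0.05, and the tray at (458,183) with the oil at (478,203). The groceries are vitamins (291,246) and (487,279), tall tin (228,260), flat tin (367,246), hot sauce (160,273) and canister (424,268). The scene view agrees, with the turquoise look-alike at (510,235).

I'll move above the near vitamin, aligning the tool with the world axes.

The rows are not in the units I measure in: shifts go in shares of 75 cm and turns go in shares of 60 degrees. I convert before sending: 0.288 m / 0.75 = 0.384, -0.228 m / 0.75 = -0.304, 0.275 rad / 1.0472 = 0.2626.

```bash
python3 -m creep '[[[0.384, -0.304, 0, 0, 0, 0.2626], [0.384, -0.304, 0, 0, 0, 0.2626], [0.384, -0.304, 0, 0, 0, 0.2626], [0.384, -0.304, 0, 0, 0, 0.2626], [0.384, -0.304, 0, 0, 0, 0.2626], [0.384, -0.304, 0, 0, 0, 0.2626], [0.384, -0.304, 0, 0, 0, 0.2626], [0.384, -0.304, 0, 0, 0, 0.2626], [0.384, -0.304, 0, 0, 0, 0.2626], [0.384, -0.304, 0, 0, 0, 0.2626], [0.384, -0.304, 0, 0, 0, 0.2626], [0.384, -0.304, 0, 0, 0, 0.2626]]]' 0.8
cat >> h.py <<'E'
np.set_printoptions(precision=4,suppress=True)
def see(cam,*ts,n=2):
    capture(cam)
    for t in ts:
        for d in mark_of(t,cam)[:n]: print(cam,t,round(d['confidence'],2),w(cam,d['centre']))
def st():
    o=r.get_obs();m=R.from_rotvec(o['ee_rot']).as_matrix();print('t',o['time_s'],'p',o['position'],'x',m[:,0],'z',m[:,2],'op',round(o['opening'],3),'f',o['wrist_force'],'ff',o['finger_force'])
E
python3 - <<'E'
from h import *
st(); see('wrist','vitamin_a','canister','oil','tray'); snap('wrist','w1')
see('top','tall_tin','tray','basket','riser'); see('scene','tall_tin','riser')
i=camera_info('wrist');print(i)
E
```

```text
time_s: 2.0
position: [0.392, -0.3279, 0.2315]
ee_rot: [3.141, 0.002, -0.0]
wrist_force: [0.1, -0.1, 0.7]
opening: 0.801
finger_force: 0.0
t 2.0 p [ 0.392  -0.3279  0.2315] x [ 1.      0.0011 -0.    ] z [-0.     -0.0006 -1.    ] op 0.801 f [ 0.1344 -0.0597  0.6799] ff 0.0
wrist vitamin_a 0.83 [ 0.3939 -0.3239  0.0026]
top tall_tin 0.91 [0.4178 0.196  0.0002]
top tray 0.86 [ 0.5919 -0.2768  0.0022]
top basket 0.64 [ 0.6394  0.0226 -0.0046]
top basket 0.5 [ 0.4578 -0.0807  0.0013]
top riser 0.56 [ 0.6074  0.2622 -0.0037]
scene tall_tin 0.73 [ 0.4205  0.1958 -0.0019]
scene tall_tin 0.59 [0.3918 0.3295 0.0017]
scene riser 0.73 [0.2313 0.4112 0.0008]
scene riser 0.58 [0.6054 0.2608 0.0003]
{'fx': 432.41113014393517, 'fy': 432.41113014393517, 'cx': 316.4348917293641, 'cy': 240.86819898022998, 'mount': array([[ 0.0001, -0.9519, -0.3065,  0.0783],
       [ 1.    , -0.0003,  0.0013, -0.0005],
       [-0.0013, -0.3065,  0.9519, -0.1412],
       [ 0.    ,  0.    ,  0.    ,  1.    ]])}
```

View pics/w1.png

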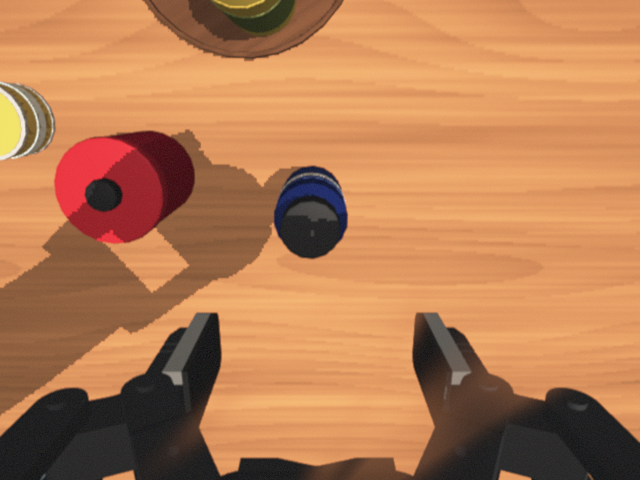

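The bottle is centred between the fingers at px (312,215), with the canister clear at (125,190). Next I descend and grip.

Scaled: 0.18 m / 0.75 = 0.24, -0.002 m / 0.75 = -0.0027.

```bash
python3 -m creep '[[[0.0013, -0.0027, 0.04, 0, 0, 0], [0.0013, -0.0027, 0.08, 0, 0, 0], [0.0013, -0.0027, 0.12, 0, 0, 0], [0.0013, -0.0027, 0.16, 0, 0, 0], [0.0013, -0.0027, 0.1933, 0, 0, 0], [0.0013, -0.0027, 0.22, 0, 0, 0], [0.0013, -0.0027, 0.2333, 0, 0, 0], [0.0013, -0.0027, 0.24, 0, 0, 0], [0.0013, -0.0027, 0.24, 0, 0, 0]]]' && python3 -m creep '[[[0, 0, 0, 0, 0, 0], [0, 0, 0, 0, 0, 0], [0, 0, 0, 0, 0, 0], [0, 0, 0, 0, 0, 0], [0, 0, 0, 0, 0, 0], [0, 0, 0, 0, 0, 0], [0, 0, 0, 0, 0, 0], [0, 0, 0, 0, 0, 0]]]' 0.0
```

```text
time_s: 3.45
position: [0.3929, -0.3254, 0.0508]
ee_rot: [-3.141, -0.001, 0.001]
wrist_force: [-0.2, -0.2, 1.4]
opening: 0.801
finger_force: 0.0
time_s: 4.12
position: [0.3939, -0.3266, 0.0529]
ee_rot: [3.139, 0.001, 0.003]
wrist_force: [-0.0, 0.8, 6.7]
opening: 0.594
finger_force: 62.6
```

Gripped. I lift it and carry it over the basket's right bay.

Scaled: -0.18 m / 0.75 = -0.24, -0.16 m / 0.75 = -0.2133.

```bash
python3 -m creep '[[[0, 0, -0.0267, 0, 0, 0], [0, 0, -0.0667, 0, 0, 0], [0, 0, -0.12, 0, 0, 0], [0, 0, -0.1733, 0, 0, 0], [0, 0, -0.2133, 0, 0, 0], [0, 0, -0.24, 0, 0, 0], [0, 0, -0.24, 0, 0, 0]]]' && python3 -m creep '[[[0.016, -0.02, 0, 0, 0, 0], [0.0493, -0.06, 0, 0, 0, 0], [0.0827, -0.1013, 0, 0, 0, 0], [0.116, -0.1413, 0, 0, 0, 0], [0.1493, -0.1827, 0, 0, 0, 0], [0.1827, -0.2227, 0, 0, 0, 0], [0.216, -0.264, 0, 0, 0, 0], [0.2493, -0.304, 0, 0, 0, 0], [0.2827, -0.3453, 0, 0, 0, 0], [0.316, -0.3853, 0, 0, 0, 0], [0.332, -0.4053, 0, 0, 0, 0], [0.332, -0.4053, 0, 0, 0, 0]]]'
python3 - <<'E'
from h import *
st(); see('wrist','basket','vitamin_a'); see('top','basket');see('scene','basket'); snap('wrist','w2')
E
```

```text
time_s: 4.7
position: [0.3947, -0.3278, 0.237]
ee_rot: [3.133, 0.002, 0.01]
wrist_force: [0.5, -0.8, -2.0]
opening: 0.596
finger_force: 62.8
time_s: 5.7
position: [0.6425, -0.0178, 0.2285]
ee_rot: [-3.14, -0.008, 0.004]
wrist_force: [-1.2, -1.3, -1.4]
opening: 0.592
finger_force: 63.0
t 5.7 p [ 0.6425 -0.0178  0.2285] x [ 1.      0.0052 -0.0025] z [-0.0025  0.0015 -1.    ] op 0.592 f [-1.2179 -1.3182 -1.4097] ff 62.9537558555603
wrist basket 0.68 [0.6337 0.0182 0.0023]
wrist basket 0.46 [ 0.6382 -0.0165  0.1759]
scene basket 0.6 [ 0.6407  0.0271 -0.0013]
scene basket 0.19 [ 0.4133 -0.1882 -0.0015]
```

View pics/w2.png

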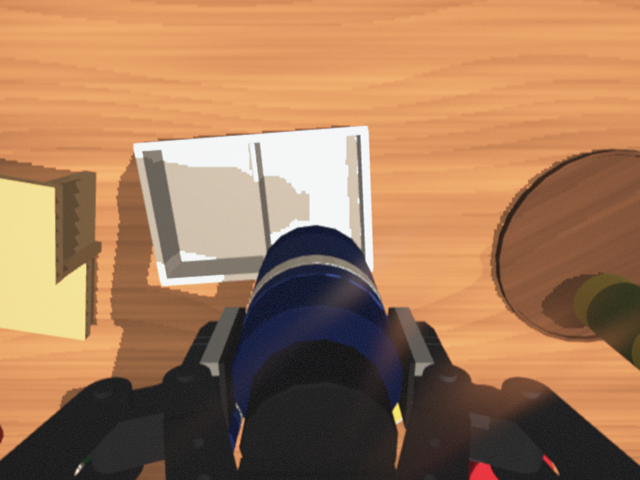

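The basket's back rim runs from px (133,146) to (368,127), with the divider at 255. The bottle is held upright over the right bay.

```bash
cat >> h.py <<'E'
def ray(cam,uv,z):
    i=camera_info(cam); d=np.array([(uv[0]-i['cx'])/i['fx'],(uv[1]-i['cy'])/i['fy'],1]); a=w(cam,[0,0,0]); b=w(cam,d); return a+(b-a)*(z-a[2])/(b-a)[2]
E
python3 - <<'E'
from h import *
A=ray('wrist',(135,146),.045);B=ray('wrist',(368,127),.045);print(A,B,np.linalg.norm(A-B))
print(ray('wrist',(253,143),.042),ray('wrist',(372,267),.045),ray('wrist',(160,286),.045))
for uv in [(276,128),(359,126),(361,185),(276,187)]: print(ray('top',uv,.045))
st()
E
```

```text
[0.6884 0.1124 0.045 ] [ 0.7019 -0.0602  0.045 ] 0.1730876324903543
[0.6902 0.0251 0.042 ] [ 0.5919 -0.0674  0.045 ] [0.5753 0.1064 0.045 ]
[0.6914 0.1097 0.045 ]
[ 0.6995 -0.0604  0.045 ]
[ 0.5774 -0.0665  0.045 ]
[0.5694 0.1065 0.045 ]
t 6.1 p [ 0.6413 -0.0224  0.2312] x [ 1.     -0.0007 -0.0002] z [-0.0002 -0.     -1.    ] op 0.592 f [ 0.2276 -0.3947 -1.7699] ff 62.95620560646057
```

Scaled: 0.172 m / 0.75 = 0.2293, 0.001 m / 0.75 = 0.0013.

```bash
python3 -m creep '[[[0.0013, 0.0013, 0.02, 0, 0, 0], [0.0013, 0.0013, 0.06, 0, 0, 0], [0.0013, 0.0013, 0.1067, 0, 0, 0], [0.0013, 0.0013, 0.1467, 0, 0, 0], [0.0013, 0.0013, 0.18, 0, 0, 0], [0.0013, 0.0013, 0.2, 0, 0, 0], [0.0013, 0.0013, 0.2133, 0, 0, 0], [0.0013, 0.0013, 0.22, 0, 0, 0], [0.0013, 0.0013, 0.224, 0, 0, 0], [0.0013, 0.0013, 0.228, 0, 0, 0], [0.0013, 0.0013, 0.2293, 0, 0, 0], [0.0013, 0.0013, 0.2293, 0, 0, 0]]]'
```

```text
time_s: 7.1
position: [0.6435, -0.0226, 0.0603]
ee_rot: [3.141, 0.001, 0.003]
wrist_force: [0.0, -0.6, -1.3]
opening: 0.59
finger_force: 62.9
```

Scaled: 0.004 m / 0.75 = 0.0053, 0.003 m / 0.75 = 0.004.

```bash
python3 -m creep '[[[0, 0, 0.0013, 0, 0, 0], [0, 0, 0.0027, 0, 0, 0], [0, 0, 0.004, 0, 0, 0], [0, 0, 0.0053, 0, 0, 0], [0, 0, 0.0053, 0, 0, 0], [0, 0, 0.0053, 0, 0, 0]]]'
```

```text
time_s: 7.6
position: [0.6432, -0.0224, 0.0561]
ee_rot: [3.141, 0.001, 0.001]
wrist_force: [-1.0, 0.0, 3.4]
opening: 0.589
finger_force: 63.5
```

Contact. I release, rise, and go to the second vitamin bottle.

Scaled: -0.191 m / 0.75 = -0.2547, -0.175 m / 0.75 = -0.2333.

```bash
python3 -m creep '[[[0, 0, 0, 0, 0, 0], [0, 0, 0, 0, 0, 0], [0, 0, 0, 0, 0, 0], [0, 0, 0, 0, 0, 0], [0, 0, 0, 0, 0, 0]]]' 0.78 && python3 -m creep '[[[0, 0, -0.02, 0, 0, 0], [0, 0, -0.06, 0, 0, 0], [0, 0, -0.1067, 0, 0, 0], [0, 0, -0.16, 0, 0, 0], [0, 0, -0.2, 0, 0, 0], [-0.0267, -0.0133, -0.2333, 0, 0, 0], [-0.0733, -0.036, -0.2333, 0, 0, 0], [-0.12, -0.0587, -0.2333, 0, 0, 0], [-0.1667, -0.0813, -0.2333, 0, 0, 0], [-0.2133, -0.104, -0.2333, 0, 0, 0], [-0.24, -0.1173, -0.2333, 0, 0, 0], [-0.2547, -0.1227, -0.2333, 0, 0, 0]]]'
python3 -m creep '[[[0, 0, 0, 0, 0, 0], [0, 0, 0, 0, 0, 0], [0, 0, 0, 0, 0, 0]]]'
python3 - <<'E'
from h import *
st(); see('wrist','vitamin_a','tall_tin','flat_tin','basket','riser'); see('top','vitamin_a','riser','tall_tin');see('scene','vitamin_a')
snap('wrist','w3')
E
```

```text
time_s: 8.02
position: [0.6427, -0.0224, 0.0551]
ee_rot: [-3.142, -0.001, 0.0]
wrist_force: [-0.7, -0.2, -0.7]
opening: 0.782
finger_force: 0.0
time_s: 9.02
position: [0.4494, 0.0707, 0.2312]
ee_rot: [-3.141, -0.004, -0.002]
wrist_force: [-0.1, -0.9, 0.0]
opening: 0.781
finger_force: 0.0
time_s: 9.27
position: [0.4526, 0.0691, 0.2312]
ee_rot: [3.141, 0.001, 0.003]
wrist_force: [0.5, -0.7, -0.4]
opening: 0.778
finger_force: 0.0
t 9.2667 p [0.4526 0.0691 0.2312] x [1.     0.0004 0.0016] z [ 0.0016 -0.0002 -1.    ] op 0.778 f [ 0.4512 -0.6544 -0.4479] ff 0.0
wrist vitamin_a 0.6 [ 0.4509  0.07   -0.0019]
wrist tall_tin 0.91 [0.4189 0.1973 0.    ]
wrist flat_tin 0.9 [ 0.4565 -0.0841 -0.0002]
wrist riser 0.73 [ 0.6046  0.2643 -0.0018]
top vitamin_a 0.81 [ 0.6401 -0.0216  0.0019]
top vitamin_a 0.6 [ 0.4468  0.0658 -0.0055]
top riser 0.91 [0.2282 0.4092 0.0014]
top riser 0.73 [ 0.6071  0.2618 -0.0062]
top tall_tin 0.67 [0.4185 0.1944 0.0019]
scene vitamin_a 0.95 [ 0.6418 -0.0221  0.0029]
scene vitamin_a 0.73 [0.4521 0.0676 0.0017]
```

View pics/w3.png

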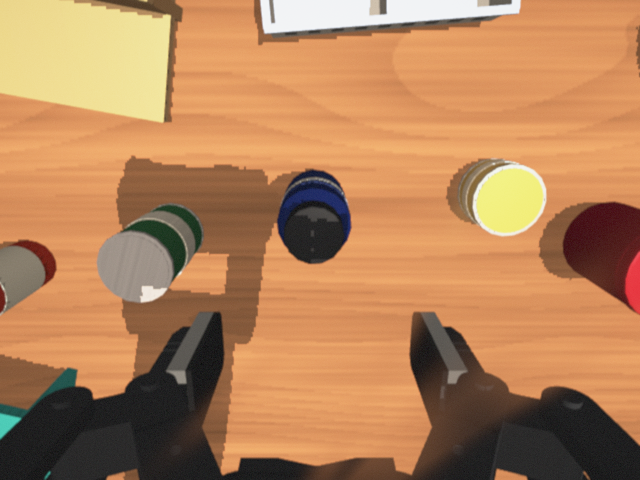

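The second bottle is centred at px (315,215), the tall tin at (150,255) and the flat tin at (505,198). The first bottle stands in its bay at about (0.642,−0.022).

Scaled: 0.18 m / 0.75 = 0.24, 0.175 m / 0.75 = 0.2333.

```bash
python3 -m creep '[[[-0.0013, 0, 0.04, 0, 0, 0], [-0.0013, 0, 0.08, 0, 0, 0], [-0.0013, 0, 0.12, 0, 0, 0], [-0.0013, 0, 0.16, 0, 0, 0], [-0.0013, 0, 0.1933, 0, 0, 0], [-0.0013, 0, 0.22, 0, 0, 0], [-0.0013, 0, 0.2333, 0, 0, 0], [-0.0013, 0, 0.24, 0, 0, 0], [-0.0013, 0, 0.24, 0, 0, 0]]]' && python3 -m creep '[[[0, 0, 0, 0, 0, 0], [0, 0, 0, 0, 0, 0], [0, 0, 0, 0, 0, 0], [0, 0, 0, 0, 0, 0], [0, 0, 0, 0, 0, 0], [0, 0, 0, 0, 0, 0], [0, 0, 0, 0, 0, 0]]]' 0.0
```

```text
time_s: 10.67
position: [0.4505, 0.0694, 0.0499]
ee_rot: [-3.141, -0.001, 0.002]
wrist_force: [-0.0, 0.2, 0.4]
opening: 0.78
finger_force: 0.0
time_s: 11.25
position: [0.4522, 0.0694, 0.0518]
ee_rot: [3.141, 0.001, 0.005]
wrist_force: [-0.4, 0.6, 6.1]
opening: 0.592
finger_force: 62.6
```

Scaled: 0.186 m / 0.75 = 0.248, -0.18 m / 0.75 = -0.24.

```bash
python3 -m creep '[[[0, 0, -0.0267, 0, 0, 0], [0, 0, -0.0667, 0, 0, 0], [0, 0, -0.12, 0, 0, 0], [0, 0, -0.1733, 0, 0, 0], [0, 0, -0.2133, 0, 0, 0], [0.02, 0, -0.24, 0, 0, 0], [0.06, 0, -0.24, 0, 0, 0], [0.1067, 0, -0.24, 0, 0, 0], [0.1533, 0, -0.24, 0, 0, 0], [0.2, 0, -0.24, 0, 0, 0], [0.2333, 0, -0.24, 0, 0, 0], [0.248, 0, -0.24, 0, 0, 0]]]' && python3 -m creep '[[[0, 0, 0, 0, 0, 0], [0, 0, 0.0267, 0, 0, 0], [0, 0, 0.0667, 0, 0, 0], [0, 0, 0.1133, 0, 0, 0], [0, 0, 0.1533, 0, 0, 0], [0, 0, 0.1867, 0, 0, 0], [0, 0, 0.2067, 0, 0, 0], [0, 0, 0.22, 0, 0, 0], [0, 0, 0.2267, 0, 0, 0], [0, 0, 0.2293, 0, 0, 0], [0, 0, 0.2293, 0, 0, 0]]]'
```

```text
time_s: 12.25
position: [0.6389, 0.0692, 0.2294]
ee_rot: [3.142, 0.001, -0.0]
wrist_force: [-0.0, 0.1, -1.4]
opening: 0.598
finger_force: 62.8
time_s: 13.17
position: [0.6375, 0.0695, 0.0594]
ee_rot: [3.141, 0.001, 0.003]
wrist_force: [0.3, 0.8, -1.4]
opening: 0.596
finger_force: 62.8
```

Scaled: 0.003 m / 0.75 = 0.004, 0.002 m / 0.75 = 0.0027.

```bash
python3 -m creep '[[[0, 0, 0.0013, 0, 0, 0], [0, 0, 0.0027, 0, 0, 0], [0, 0, 0.004, 0, 0, 0], [0, 0, 0.004, 0, 0, 0], [0, 0, 0.004, 0, 0, 0]]]'
```

```text
time_s: 13.58
position: [0.6368, 0.0696, 0.0556]
ee_rot: [-3.142, -0.001, -0.001]
wrist_force: [-0.0, -0.9, -1.1]
opening: 0.595
finger_force: 62.8
```

```bash
python3 -m creep '[[[0, 0, 0.0013, 0, 0, 0], [0, 0, 0.0027, 0, 0, 0], [0, 0, 0.0027, 0, 0, 0], [0, 0, 0.0027, 0, 0, 0]]]' && python3 -m creep '[[[0, 0, 0, 0, 0, 0], [0, 0, 0, 0, 0, 0], [0, 0, 0, 0, 0, 0], [0, 0, 0, 0, 0, 0], [0, 0, 0, 0, 0, 0]]]' 0.78 && python3 -m creep '[[[0, 0, -0.02, 0, 0, 0], [0, 0, -0.06, 0, 0, 0], [0, 0, -0.1067, 0, 0, 0], [0, 0, -0.16, 0, 0, 0], [0, 0, -0.2, 0, 0, 0], [-0.0267, -0.016, -0.2333, 0, 0, 0], [-0.0733, -0.0427, -0.2333, 0, 0, 0], [-0.12, -0.0693, -0.2333, 0, 0, 0], [-0.1667, -0.0973, -0.2333, 0, 0, 0], [-0.2133, -0.124, -0.2333, 0, 0, 0], [-0.26, -0.1507, -0.2333, 0, 0, 0], [-0.2907, -0.1693, -0.2333, 0, 0, 0]]]'
python3 -m creep '[[[0, 0, 0, 0, 0, 0], [0, 0, 0, 0, 0, 0], [0, 0, 0, 0, 0, 0]]]' 0.9
python3 - <<'E'
from h import *
st(); see('wrist','tall_tin','riser'); see('top','vitamin_a','riser','tall_tin');see('scene','vitamin_a','tall_tin','riser')
snap('wrist','w4')
E
```

```text
time_s: 13.92
position: [0.6373, 0.0696, 0.0549]
ee_rot: [3.141, 0.001, 0.001]
wrist_force: [-3.4, 0.6, 6.3]
opening: 0.596
finger_force: 63.8
time_s: 14.33
position: [0.6366, 0.0696, 0.0531]
ee_rot: [-3.142, -0.001, 0.0]
wrist_force: [-0.4, -0.7, 0.2]
opening: 0.779
finger_force: 0.0
time_s: 15.33
position: [0.4158, 0.1975, 0.229]
ee_rot: [-3.141, -0.003, -0.001]
wrist_force: [-0.4, -0.0, 0.6]
opening: 0.779
finger_force: 0.0
time_s: 15.58
position: [0.4193, 0.1963, 0.2294]
ee_rot: [-3.141, -0.001, -0.003]
wrist_force: [-0.2, -0.0, 0.1]
opening: 0.901
finger_force: 0.0
t 15.5833 p [0.4193 0.1963 0.2294] x [1.     0.0008 0.002 ] z [ 0.002   0.0002 -1.    ] op 0.901 f [-0.2265 -0.0181  0.0559] ff 0.0
wrist tall_tin 0.62 [0.4192 0.1982 0.0027]
wrist tall_tin 0.18 [ 0.383   0.3315 -0.007 ]
wrist riser 0.88 [0.2279 0.41   0.0013]
top vitamin_a 0.56 [ 0.6417 -0.0226  0.0023]
top riser 0.96 [ 0.6073  0.2631 -0.0025]
top riser 0.84 [0.2264 0.4051 0.0034]
top tall_tin 0.51 [0.418  0.2002 0.0033]
scene vitamin_a 0.92 [ 0.643  -0.0239  0.0051]
scene vitamin_a 0.58 [0.6359 0.0697 0.0001]
scene tall_tin 0.71 [ 0.4205  0.1974 -0.0008]
scene riser 0.8 [0.2292 0.4072 0.0011]
scene riser 0.57 [0.604  0.264  0.0014]
```

View pics/w4.png

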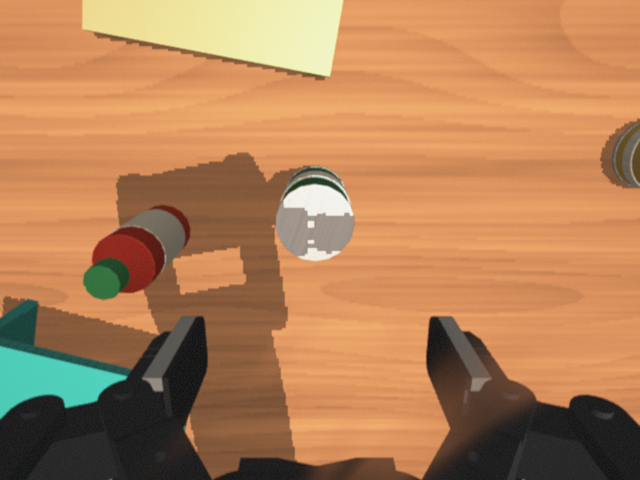

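The tall tin is at px (315,215), about (0.4195,0.1975), and the riser's front edge runs (83,29)–(330,76). I descend and grip.

Scaled: 0.189 m / 0.75 = 0.252, 0.03 m / 0.75 = 0.04.

```bash
python3 - <<'E'
from h import *
A=ray('wrist',(83,29),.03);B=ray('wrist',(330,76),.03);print(A,B,np.linalg.norm(A-B),np.arctan2(B[0]-A[0],-(B[1]-A[1])))
print(ray('wrist',(315,222),.089))
E
python3 -m creep '[[[0, -0.0013, 0.04, 0, 0, 0], [0, -0.0013, 0.08, 0, 0, 0], [0, -0.0013, 0.12, 0, 0, 0], [0, -0.0013, 0.16, 0, 0, 0], [0, -0.0013, 0.2, 0, 0, 0], [0, -0.0013, 0.2267, 0, 0, 0], [0, -0.0013, 0.2427, 0, 0, 0], [0, -0.0013, 0.252, 0, 0, 0], [0, -0.0013, 0.252, 0, 0, 0]]]' && python3 -m creep '[[[0, 0, 0, 0, 0, 0], [0, 0, 0, 0, 0, 0], [0, 0, 0, 0, 0, 0], [0, 0, 0, 0, 0, 0], [0, 0, 0, 0, 0, 0], [0, 0, 0, 0, 0, 0], [0, 0, 0, 0, 0, 0], [0, 0, 0, 0, 0, 0]]]' 0.0
```

```text
[0.546  0.3626 0.03  ] [0.5148 0.1865 0.03  ] 0.17885532243652047 -0.1750679710790719
[0.42   0.1975 0.089 ]
time_s: 16.93
position: [0.4176, 0.1972, 0.0379]
ee_rot: [3.141, 0.001, -0.005]
wrist_force: [-0.1, 0.2, 0.2]
opening: 0.902
finger_force: 0.0
time_s: 17.6
position: [0.42, 0.1977, 0.0408]
ee_rot: [-3.141, -0.001, -0.005]
wrist_force: [-0.5, 0.9, 5.9]
opening: 0.619
finger_force: 62.9
```

Scaled: 0.215 m / 0.75 = 0.2867, -0.175 m / 0.75 = -0.2333.

```bash
python3 -m creep '[[[0, 0, -0.0267, 0, 0, 0], [0, 0, -0.0667, 0, 0, 0], [0, 0, -0.12, 0, 0, 0], [0, 0, -0.1733, 0, 0, 0], [0, 0, -0.2133, 0, 0, 0], [0.0267, -0.012, -0.2333, 0, 0, 0], [0.0667, -0.0293, -0.2333, 0, 0, 0], [0.1133, -0.0507, -0.2333, 0, 0, 0], [0.16, -0.0707, -0.2333, 0, 0, 0], [0.2067, -0.092, -0.2333, 0, 0, 0], [0.2533, -0.112, -0.2333, 0, 0, 0], [0.2867, -0.1267, -0.2333, 0, 0, 0]]]' && python3 -m creep '[[[0.0133, -0.0053, 0, 0, 0, 0], [0.02, -0.0093, 0, 0, 0, 0], [0.02, -0.0093, 0, 0, 0, 0], [0.02, -0.0093, 0, 0, 0, 0], [0.02, -0.0093, 0, 0, 0, 0]]]'
python3 - <<'E'
from h import *
st(); see('wrist','riser','tall_tin');  see('top','riser');see('scene','riser','tall_tin'); snap('wrist','w5')
E
```

```text
time_s: 18.6
position: [0.6352, 0.2933, 0.2129]
ee_rot: [3.141, 0.001, -0.002]
wrist_force: [0.3, -1.2, -2.3]
opening: 0.617
finger_force: 63.6
time_s: 19.02
position: [0.6475, 0.2993, 0.2141]
ee_rot: [3.141, 0.001, -0.002]
wrist_force: [0.2, -0.2, -1.3]
opening: 0.62
finger_force: 63.7
t 19.0167 p [0.6475 0.2993 0.2141] x [ 1.      0.0009 -0.001 ] z [-0.001  -0.0003 -1.    ] op 0.62 f [ 0.2051 -0.1945 -1.2703] ff 63.70080828666687
wrist riser 0.59 [ 0.6062  0.2616 -0.0041]
wrist tall_tin 0.82 [0.6493 0.299  0.1736]
top riser 0.89 [ 0.6073  0.2624 -0.0025]
scene riser 0.89 [0.605  0.2604 0.0011]
scene riser 0.82 [0.2297 0.4102 0.001 ]
scene tall_tin 0.57 [0.6501 0.3021 0.1739]
```

View pics/w5.png

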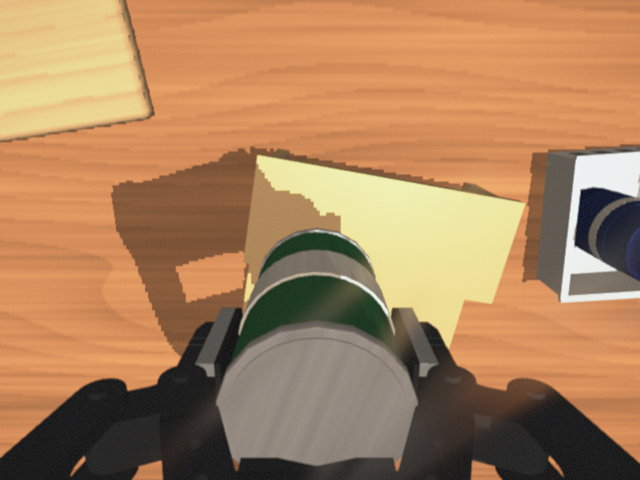

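The tin is over the upper step. The step's back edge runs from px (257,155) to (525,204), and its front-right corner is at (493,303).

```bash
python3 - <<'E'
from h import *
A=ray('wrist',(257,155),.075);B=ray('wrist',(525,204),.075);C=ray('wrist',(493,303),.075);print(A,B,C,np.linalg.norm(A-B),np.linalg.norm(C-B))
y=(A-B)/np.linalg.norm(A-B);x=np.array([y[1],-y[0],0]);m=(A+B)/2
print('yaw',np.arctan2(x[1],x[0]),'centre',m-.075*x,'tin target',m-.0375*x+.045*y,'flat',m-.1125*x-.045*y); st()
E
```

```text
[0.6942 0.3378 0.075 ] [0.6622 0.1612 0.075 ] [0.5898 0.1733 0.075 ] 0.17947767174587545 0.07342169197949888
yaw -0.17924443293164263 centre [0.6044 0.2629 0.075 ] tin target [0.6493 0.3005 0.075 ] flat [0.5595 0.2253 0.075 ]
t 19.4667 p [0.6485 0.2995 0.2144] x [1.     0.0008 0.0001] z [ 0.0001  0.0001 -1.    ] op 0.621 f [ 0.7638  0.598  -1.7731] ff 63.70030760765076
```

Scaled: 0.099 m / 0.75 = 0.132, 0.001 m / 0.75 = 0.0013.

```bash
python3 -m creep '[[[0.0013, 0, 0.02, 0, 0, 0], [0.0013, 0, 0.0533, 0, 0, 0], [0.0013, 0, 0.0867, 0, 0, 0], [0.0013, 0, 0.1067, 0, 0, 0], [0.0013, 0, 0.12, 0, 0, 0], [0.0013, 0, 0.1253, 0, 0, 0], [0.0013, 0, 0.128, 0, 0, 0], [0.0013, 0, 0.1293, 0, 0, 0], [0.0013, 0, 0.1307, 0, 0, 0], [0.0013, 0, 0.132, 0, 0, 0], [0.0013, 0, 0.132, 0, 0, 0], [0.0013, 0, 0.132, 0, 0, 0]]]'
```

```text
time_s: 20.47
position: [0.6499, 0.2997, 0.116]
ee_rot: [-3.141, -0.001, -0.002]
wrist_force: [0.2, 1.2, -1.7]
opening: 0.621
finger_force: 63.7
```

Scaled: 0.002 m / 0.75 = 0.0027, 0.001 m / 0.75 = 0.0013.

```bash
python3 -m creep '[[[0, 0, 0.0013, 0, 0, 0], [0, 0, 0.0027, 0, 0, 0], [0, 0, 0.0027, 0, 0, 0], [0, 0, 0.0027, 0, 0, 0]]]' && python3 -m creep '[[[0, 0, 0, 0, 0, 0], [0, 0, 0, 0, 0, 0], [0, 0, 0, 0, 0, 0], [0, 0, 0, 0, 0, 0], [0, 0, 0, 0, 0, 0]]]' 0.85
```

```text
time_s: 20.8
position: [0.6501, 0.2997, 0.1159]
ee_rot: [-3.141, -0.001, -0.002]
wrist_force: [-4.5, -0.8, 7.6]
opening: 0.62
finger_force: 64.2
time_s: 21.22
position: [0.6495, 0.2996, 0.1131]
ee_rot: [3.142, 0.001, -0.0]
wrist_force: [0.3, -0.2, 0.5]
opening: 0.848
finger_force: 0.0
```

Scaled: -0.12 m / 0.75 = -0.16, -0.11 m / 0.75 = -0.1467.

```bash
python3 -m creep '[[[0, 0, -0.02, 0, 0, 0], [0, 0, -0.06, 0, 0, 0], [0, 0, -0.1067, 0, 0, 0], [0, 0, -0.1467, 0, 0, 0], [0, 0, -0.16, 0, 0, 0], [0, 0, -0.16, 0, 0, 0]]]' && python3 -m creep '[[[-0.0107, 0.02, 0, 0, 0, 0], [-0.0333, 0.0667, 0, 0, 0, 0], [-0.0573, 0.1133, 0, 0, 0, 0], [-0.0813, 0.16, 0, 0, 0, 0], [-0.1053, 0.2067, 0, 0, 0, 0], [-0.1293, 0.2533, 0, 0, 0, 0], [-0.1533, 0.3, 0, 0, 0, 0], [-0.1773, 0.3467, 0, 0, 0, 0], [-0.2013, 0.3933, 0, 0, 0, 0], [-0.2253, 0.44, 0, 0, 0, 0], [-0.2467, 0.4827, 0, 0, 0, 0], [-0.2587, 0.5067, 0, 0, 0, 0]]]' 1.0
python3 -m creep '[[[0, 0, 0, 0, 0, 0], [0, 0, 0, 0, 0, 0], [0, 0, 0, 0, 0, 0], [0, 0, 0, 0, 0, 0]]]'
python3 - <<'E'
from h import *
st(); see('wrist','flat_tin');see('top','flat_tin','tall_tin');see('scene','flat_tin','tall_tin'); snap('wrist','w6')
E
```

```text
time_s: 21.72
position: [0.6517, 0.3002, 0.2393]
ee_rot: [-3.139, -0.001, -0.014]
wrist_force: [0.8, -0.2, 0.1]
opening: 0.847
finger_force: 0.0
time_s: 22.72
position: [0.4534, -0.0826, 0.2315]
ee_rot: [-3.141, 0.003, 0.005]
wrist_force: [0.4, -0.6, 0.5]
opening: 0.998
finger_force: 0.0
time_s: 23.05
position: [0.4559, -0.0796, 0.2326]
ee_rot: [-3.141, -0.003, 0.002]
wrist_force: [-0.2, -0.7, -0.5]
opening: 1.0
finger_force: 0.0
t 23.05 p [ 0.4559 -0.0796  0.2326] x [ 1.      0.0022 -0.0011] z [-0.0011  0.0007 -1.    ] op 1.0 f [-0.2276 -0.7439 -0.5368] ff 0.0
wrist flat_tin 0.81 [ 0.4575 -0.0823  0.0011]
top flat_tin 0.63 [ 0.4526 -0.0825  0.0022]
top flat_tin 0.24 [ 0.6416 -0.0231  0.0017]
top tall_tin 0.66 [0.6495 0.2976 0.0765]
scene flat_tin 0.67 [ 0.4541 -0.0796  0.0004]
scene tall_tin 0.89 [0.6523 0.3009 0.0747]
scene tall_tin 0.65 [ 0.6399 -0.0223  0.0065]
```

View pics/w6.png

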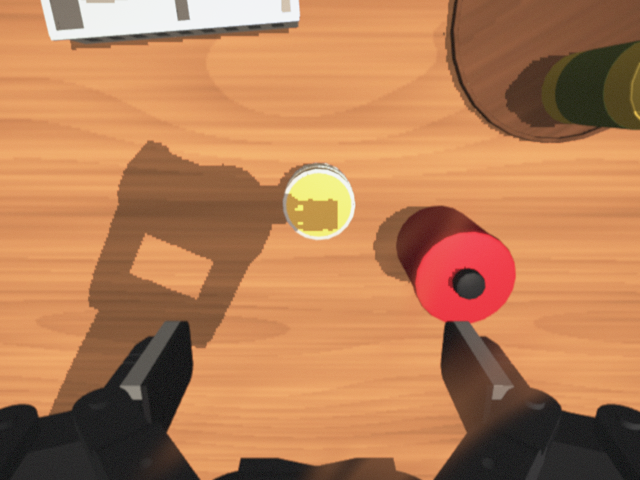

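The flat tin's top is at px (319,204), and the canister is to the right at (465,270) with clearance for the fingers.

Scaled: 0.22 m / 0.75 = 0.2933, 0.217 m / 0.75 = 0.2893.

```bash
python3 - <<'E'
from h import *
print(ray('wrist',(319,204),.04),ray('wrist',(319,169),.04),ray('wrist',(319,240),.04)); st()
E
python3 -m creep '[[[0, 0.0013, 0.04, 0, 0, 0], [0, 0.0013, 0.0867, 0, 0, 0], [0, 0.0013, 0.1333, 0, 0, 0], [0, 0.0013, 0.1733, 0, 0, 0], [0, 0.0013, 0.2133, 0, 0, 0], [0, 0.0013, 0.2467, 0, 0, 0], [0, 0.0013, 0.2667, 0, 0, 0], [0, 0.0013, 0.28, 0, 0, 0], [0, 0.0013, 0.2893, 0, 0, 0], [0, 0.0013, 0.2933, 0, 0, 0], [0, 0.0013, 0.2933, 0, 0, 0], [0, 0.0013, 0.2933, 0, 0, 0]]]' 0.88
```

```text
[ 0.4572 -0.0824  0.04  ] [ 0.4848 -0.0823  0.04  ] [ 0.4273 -0.0825  0.04  ]
t 23.5 p [ 0.4559 -0.0804  0.2333] x [1.     0.0011 0.    ] z [ 0.  0. -1.] op 1.0 f [-0.0012  0.7462 -0.1195] ff 0.0
time_s: 24.5
position: [0.4567, -0.0819, 0.0142]
ee_rot: [3.141, 0.001, 0.003]
wrist_force: [-0.6, 0.9, 0.6]
opening: 0.88
finger_force: 0.0
```

Scaled: 0.009 m / 0.75 = 0.012, 0.006 m / 0.75 = 0.008.

```bash
python3 -m creep '[[[0, 0, 0.004, 0, 0, 0], [0, 0, 0.008, 0, 0, 0], [0, 0, 0.012, 0, 0, 0], [0, 0, 0.012, 0, 0, 0], [0, 0, 0.012, 0, 0, 0]]]' && python3 -m creep '[[[0, 0, 0, 0, 0, 0], [0, 0, 0, 0, 0, 0], [0, 0, 0, 0, 0, 0], [0, 0, 0, 0, 0, 0], [0, 0, 0, 0, 0, 0], [0, 0, 0, 0, 0, 0], [0, 0, 0, 0, 0, 0]]]' 0.0
```

```text
time_s: 24.92
position: [0.4557, -0.0815, 0.0041]
ee_rot: [-3.141, -0.001, 0.001]
wrist_force: [-0.5, -0.9, -0.2]
opening: 0.883
finger_force: 0.0
time_s: 25.5
position: [0.4564, -0.0818, 0.0047]
ee_rot: [3.141, 0.001, 0.002]
wrist_force: [-0.0, 0.1, 4.5]
opening: 0.664
finger_force: 63.7
```

Scaled: -0.195 m / 0.75 = -0.26, -0.19 m / 0.75 = -0.2533.

```bash
python3 -m creep '[[[0, 0, -0.0267, 0, 0, 0], [0, 0, -0.0667, 0, 0, 0], [0, 0, -0.12, 0, 0, 0], [0, 0, -0.1733, 0, 0, 0], [0, 0, -0.22, 0, 0, 0], [0, 0, -0.2533, 0, 0, 0], [0, 0, -0.26, 0, 0, 0]]]' && python3 -m creep '[[[0.0067, -0.02, 0, 0, 0, 0], [0.02, -0.06, 0, 0, 0, 0], [0.0333, -0.1, 0, 0, 0, 0], [0.0467, -0.14, 0, 0, 0, 0], [0.0613, -0.1827, 0, 0, 0, 0], [0.076, -0.2267, 0, 0, 0, 0], [0.0907, -0.2707, 0, 0, 0, 0], [0.1053, -0.3147, 0, 0, 0, 0], [0.12, -0.3573, 0, 0, 0, 0], [0.132, -0.3907, 0, 0, 0, 0], [0.1373, -0.4093, 0, 0, 0, 0], [0.1373, -0.4093, 0, 0, 0, 0]]]' && python3 -m creep '[[[0, 0, 0, 0, 0, 0], [0, 0, 0, 0, 0, 0], [0, 0, 0, 0, 0, 0]]]'
python3 - <<'E'
from h import *
st(); see('wrist','flat_tin','riser','tall_tin'); see('scene','flat_tin','riser','tall_tin'); snap('wrist','w7'); st()
E
```

```text
time_s: 26.08
position: [0.458, -0.0825, 0.204]
ee_rot: [3.138, 0.002, 0.012]
wrist_force: [0.2, -0.6, 0.2]
opening: 0.66
finger_force: 64.1
time_s: 27.08
position: [0.5578, 0.2274, 0.197]
ee_rot: [3.141, 0.006, -0.005]
wrist_force: [-0.7, -0.0, -1.2]
opening: 0.665
finger_force: 64.2
time_s: 27.33
position: [0.5582, 0.2242, 0.1988]
ee_rot: [3.141, -0.001, -0.002]
wrist_force: [-0.4, -0.7, -0.3]
opening: 0.667
finger_force: 64.2
t 27.3333 p [0.5582 0.2242 0.1988] x [ 1.     -0.0007 -0.001 ] z [-0.001  -0.0005 -1.    ] op 0.667 f [-0.4489 -0.6697 -0.3176] ff 64.20580744743347
wrist flat_tin 0.63 [0.5623 0.2223 0.1941]
wrist riser 0.79 [0.6046 0.26   0.001 ]
wrist tall_tin 0.69 [0.6513 0.3021 0.0778]
scene flat_tin 0.64 [0.5566 0.2303 0.1924]
scene flat_tin 0.23 [0.3929 0.33   0.0016]
scene riser 0.96 [ 0.2307  0.4115 -0.0018]
scene riser 0.92 [ 0.6075  0.2644 -0.0015]
scene tall_tin 0.76 [0.6558 0.2986 0.0726]
t 27.7833 p [0.5586 0.2254 0.1994] x [1.     0.0006 0.0002] z [ 0.0002  0.     -1.    ] op 0.664 f [-0.194   0.1394 -1.0766] ff 64.20606851577759
```

View pics/w7.png

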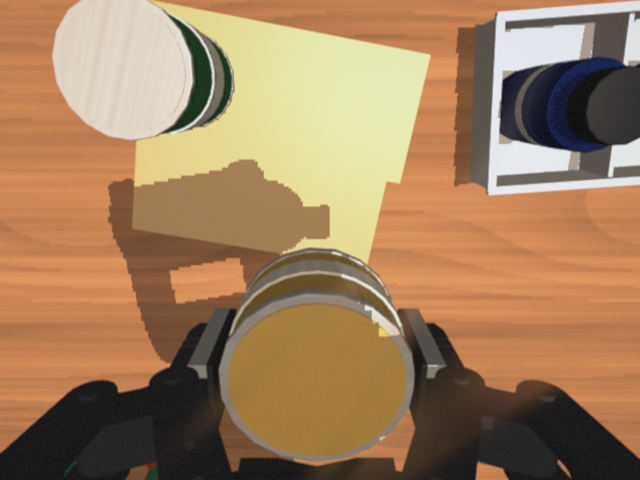

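The flat tin is held with its top at px (317,376). The tall tin stands on the upper step, and the upper step's right corners are at (430,55) and (401,183).

```bash
python3 - <<'E'
from h import *
print('tin',ray('wrist',(317,377),.2347),'tall bottom check',ray('wrist',(122,68),.164))
B=ray('wrist',(430,55),.075);C=ray('wrist',(401,183),.075);D=ray('wrist',(132,229),.03);print(B,C,D)
y=np.array([.1765,.984,0]);x=np.array([.984,-.1765,0])
print('centre from B',B-.075*x+.09*y,'from D',D+.075*x-.09*y,'C',C+.09*y)
E
```

```text
tin [0.5619 0.2256 0.2347] tall bottom check [0.6491 0.2996 0.164 ]
[0.6622 0.1612 0.075 ] [0.5891 0.1732 0.075 ] [0.5463 0.3634 0.03  ]
centre from B [0.6043 0.263  0.075 ] from D [0.6042 0.2616 0.03  ] C [0.605  0.2618 0.075 ]
```

Scaled: 0.164 m / 0.75 = 0.2187, 0.045 m / 0.75 = 0.06.

```bash
python3 -m creep '[[[0, 0.0013, 0.02, 0, 0, 0], [0, 0.0013, 0.06, 0, 0, 0], [0, 0.0013, 0.1067, 0, 0, 0], [0, 0.0013, 0.1467, 0, 0, 0], [0, 0.0013, 0.18, 0, 0, 0], [0, 0.0013, 0.1973, 0, 0, 0], [0, 0.0013, 0.2067, 0, 0, 0], [0, 0.0013, 0.212, 0, 0, 0], [0, 0.0013, 0.216, 0, 0, 0], [0, 0.0013, 0.2187, 0, 0, 0], [0, 0.0013, 0.2187, 0, 0, 0], [0, 0.0013, 0.2187, 0, 0, 0]]]'
```

```text
time_s: 28.78
position: [0.5594, 0.2247, 0.0365]
ee_rot: [-3.141, -0.001, -0.003]
wrist_force: [0.6, 0.3, -0.2]
opening: 0.666
finger_force: 64.2
```

Scaled: 0.003 m / 0.75 = 0.004, 0.002 m / 0.75 = 0.0027.

```bash
python3 -m creep '[[[0, 0, 0.0013, 0, 0, 0], [0, 0, 0.0027, 0, 0, 0], [0, 0, 0.004, 0, 0, 0], [0, 0, 0.004, 0, 0, 0], [0, 0, 0.004, 0, 0, 0]]]'
```

```text
time_s: 29.2
position: [0.5594, 0.2247, 0.0348]
ee_rot: [-3.142, -0.001, -0.001]
wrist_force: [-5.8, -1.6, 11.4]
opening: 0.664
finger_force: 65.4
```

```bash
python3 -m creep '[[[0, 0, 0, 0, 0, 0], [0, 0, 0, 0, 0, 0], [0, 0, 0, 0, 0, 0], [0, 0, 0, 0, 0, 0], [0, 0, 0, 0, 0, 0]]]' 0.85 && python3 -m creep '[[[0, 0, -0.02, 0, 0, 0], [0, 0, -0.06, 0, 0, 0], [0, 0, -0.1067, 0, 0, 0], [0, 0, -0.16, 0, 0, 0], [0, 0, -0.2133, 0, 0, 0], [-0.0133, -0.008, -0.26, 0, 0, 0], [-0.0533, -0.032, -0.2667, 0, 0, 0], [-0.0933, -0.0573, -0.2667, 0, 0, 0], [-0.1333, -0.0813, -0.2667, 0, 0, 0], [-0.1733, -0.1067, -0.2667, 0, 0, 0], [-0.2133, -0.1307, -0.2667, 0, 0, 0], [-0.2267, -0.1387, -0.2667, 0, 0, 0]]]'
python3 -m creep '[[[0, 0, 0, 0, 0, 0], [0, 0, 0, 0, 0, 0], [0, 0, 0, 0, 0, 0]]]' 0.8
python3 - <<'E'
from h import *
st(); see('wrist','hot_sauce','flat_tin'); see('scene','hot_sauce','flat_tin','tray','oil');see('top','hot_sauce','flat_tin','tray','oil'); snap('wrist','w8'); snap('top','top8')
E
```

```text
time_s: 29.62
position: [0.5585, 0.2245, 0.0321]
ee_rot: [3.142, 0.001, -0.001]
wrist_force: [0.3, -0.6, -0.2]
opening: 0.848
finger_force: 0.0
time_s: 30.62
position: [0.3851, 0.3299, 0.232]
ee_rot: [-3.141, -0.006, 0.002]
wrist_force: [0.8, 0.9, -0.1]
opening: 0.852
finger_force: 0.0
time_s: 30.87
position: [0.3895, 0.3279, 0.2324]
ee_rot: [3.141, 0.0, 0.001]
wrist_force: [1.2, -0.5, 0.9]
opening: 0.797
finger_force: 0.0
t 30.8667 p [0.3895 0.3279 0.2324] x [1.     0.     0.0005] z [ 0.0005 -0.0002 -1.    ] op 0.797 f [ 1.1848 -0.4719  0.9337] ff 0.0
wrist hot_sauce 0.95 [ 0.3849  0.3286 -0.0055]
scene hot_sauce 0.79 [0.3911 0.33   0.0019]
scene flat_tin 0.67 [0.5584 0.2311 0.0271]
scene tray 0.89 [ 0.5948 -0.2746  0.0021]
scene oil 0.93 [ 0.5488 -0.285   0.0091]
top hot_sauce 0.54 [ 0.3862  0.3279 -0.0042]
top hot_sauce 0.49 [0.6483 0.2972 0.079 ]
top flat_tin 0.95 [0.5564 0.2219 0.0312]
top flat_tin 0.45 [ 0.6417  0.0233 -0.0037]
top tray 0.74 [ 0.5944 -0.2752  0.0023]
top oil 0.82 [ 0.5407 -0.2879  0.0086]
```

View pics/w8.png

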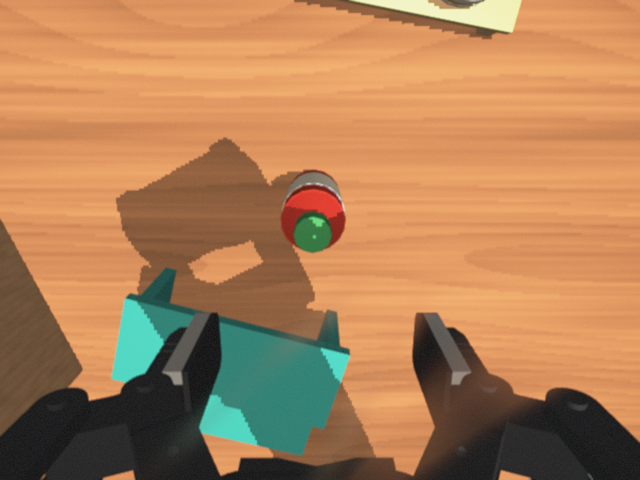

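The hot sauce is at px (313,215), with the turquoise look-alike's edge running (128,297)–(349,350).

The rows are not in the units I measure in: shifts go in shares of 75 cm and turns go in shares of 60 degrees. I convert before sending: 0.175 m / 0.75 = 0.2333, 0.174 m / 0.75 = 0.232.

```bash
python3 - <<'E'
from h import *
print(ray('wrist',(128,297),.075),ray('wrist',(349,350),.075),'cap',ray('wrist',(313,233),.122)); st()
E
python3 -m creep '[[[-0.0013, 0, 0.04, 0, 0, 0], [-0.0013, 0, 0.08, 0, 0, 0], [-0.0013, 0, 0.12, 0, 0, 0], [-0.0013, 0, 0.16, 0, 0, 0], [-0.0013, 0, 0.1933, 0, 0, 0], [-0.0013, 0, 0.2133, 0, 0, 0], [-0.0013, 0, 0.224, 0, 0, 0], [-0.0013, 0, 0.232, 0, 0, 0], [-0.0013, 0, 0.2333, 0, 0, 0], [-0.0013, 0, 0.2333, 0, 0, 0]]]' && python3 -m creep '[[[0, 0, 0, 0, 0, 0], [0, 0, 0, 0, 0, 0], [0, 0, 0, 0, 0, 0], [0, 0, 0, 0, 0, 0], [0, 0, 0, 0, 0, 0], [0, 0, 0, 0, 0, 0], [0, 0, 0, 0, 0, 0], [0, 0, 0, 0, 0, 0]]]' 0.0
```

```text
[0.326 0.471 0.075] [0.2802 0.3027 0.075 ] cap [0.3908 0.3307 0.122 ]
t 31.6167 p [0.3885 0.3284 0.2323] x [ 1.      0.0008 -0.    ] z [-0.  0. -1.] op 0.8 f [-0.276   0.3802 -0.19  ] ff 0.0
time_s: 32.45
position: [0.3881, 0.3287, 0.058]
ee_rot: [-3.141, -0.001, -0.002]
wrist_force: [0.4, -1.1, 0.7]
opening: 0.796
finger_force: 0.0
time_s: 33.12
position: [0.3886, 0.3291, 0.0588]
ee_rot: [-3.14, -0.001, -0.004]
wrist_force: [-0.4, 0.7, 5.8]
opening: 0.511
finger_force: 60.7
```

View pics/top8.png

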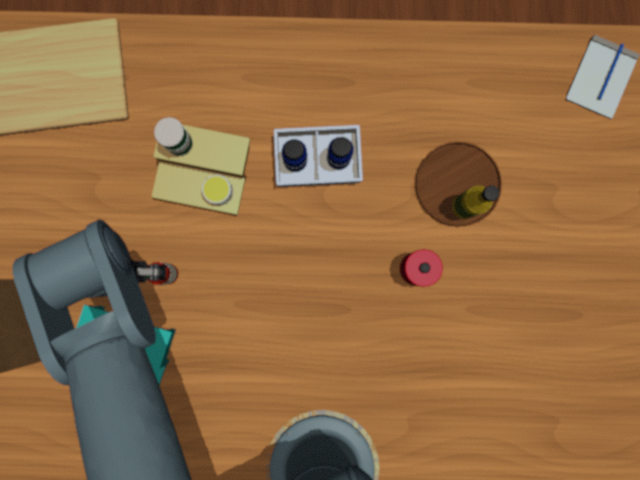

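Top view: vitamins are at px (294,155) and (340,153), one per bay. The tall tin's base is on the back step, the flat tin is on the front step at (217,190), and the oil and canister are undisturbed. I carry the hot sauce to the tray.

Scaled: -0.18 m / 0.75 = -0.24, -0.165 m / 0.75 = -0.22.

```bash
python3 -m creep '[[[0, 0, -0.0267, 0, 0, 0], [0, 0, -0.0667, 0, 0, 0], [0, 0, -0.12, 0, 0, 0], [0, 0, -0.1733, 0, 0, 0], [0, 0, -0.22, 0, 0, 0], [0, 0, -0.24, 0, 0, 0], [0, 0, -0.24, 0, 0, 0]]]' && python3 -m creep '[[[0.0107, 0.0173, 0, 0, 0, 0], [0.032, 0.056, 0, 0, 0, 0], [0.056, 0.0973, 0, 0, 0, 0], [0.08, 0.1387, 0, 0, 0, 0], [0.104, 0.18, 0, 0, 0, 0], [0.128, 0.2213, 0, 0, 0, 0], [0.152, 0.2627, 0, 0, 0, 0], [0.176, 0.304, 0, 0, 0, 0], [0.2, 0.3467, 0, 0, 0, 0], [0.224, 0.3893, 0, 0, 0, 0], [0.2453, 0.4267, 0, 0, 0, 0], [0.2533, 0.44, 0, 0, 0, 0]]]' && python3 -m creep '[[[0.0107, 0.0173, 0, 0, 0, 0], [0.0267, 0.0533, 0, 0, 0, 0], [0.04, 0.0933, 0, 0, 0, 0], [0.0533, 0.1333, 0, 0, 0, 0], [0.0667, 0.1733, 0, 0, 0, 0], [0.068, 0.2133, 0, 0, 0, 0], [0.068, 0.2533, 0, 0, 0, 0], [0.068, 0.2933, 0, 0, 0, 0], [0.068, 0.3267, 0, 0, 0, 0], [0.068, 0.3467, 0, 0, 0, 0], [0.068, 0.3547, 0, 0, 0, 0], [0.068, 0.3547, 0, 0, 0, 0]]]'
python3 -m creep '[[[0, 0, 0, 0, 0, 0], [0, 0, 0, 0, 0, 0], [0, 0, 0, 0, 0, 0]]]'
python3 - <<'E'
from h import *
st(); see('wrist','hot_sauce','tray','oil'); see('scene','tray','oil','hot_sauce');see('top','tray','oil'); snap('wrist','w9');st()
E
```

```text
time_s: 33.7
position: [0.3896, 0.3294, 0.2422]
ee_rot: [-3.137, -0.001, -0.013]
wrist_force: [0.1, 0.7, -1.2]
opening: 0.508
finger_force: 61.5
time_s: 34.7
position: [0.578, -0.0051, 0.2344]
ee_rot: [3.141, -0.005, -0.005]
wrist_force: [-0.2, 0.4, -1.9]
opening: 0.508
finger_force: 61.7
time_s: 35.7
position: [0.6287, -0.2676, 0.2362]
ee_rot: [-3.14, -0.0, 0.002]
wrist_force: [0.2, -0.4, -1.2]
opening: 0.511
finger_force: 61.7
time_s: 35.95
position: [0.6292, -0.2659, 0.2373]
ee_rot: [-3.141, -0.004, 0.0]
wrist_force: [0.0, 0.2, -2.1]
opening: 0.513
finger_force: 61.7
t 35.95 p [ 0.6292 -0.2659  0.2373] x [ 1.      0.0026 -0.0001] z [-0.0001  0.0003 -1.    ] op 0.513 f [ 0.0417  0.2317 -2.0722] ff 61.69928312301636
wrist hot_sauce 0.97 [ 0.6228 -0.2622  0.1747]
wrist tray 0.96 [ 0.5937 -0.2697 -0.0044]
scene tray 0.64 [ 0.5952 -0.2745  0.0004]
scene oil 0.76 [ 0.543  -0.2844  0.0069]
scene hot_sauce 0.65 [ 0.6312 -0.266   0.1789]
top tray 0.81 [ 0.5913 -0.2745  0.0019]
t 36.55 p [ 0.629  -0.2675  0.2373] x [ 1.      0.0007 -0.    ] z [-0.  0. -1.] op 0.513 f [-0.6429 -0.5883 -1.7837] ff 61.69883966445923
```

View pics/w9.png

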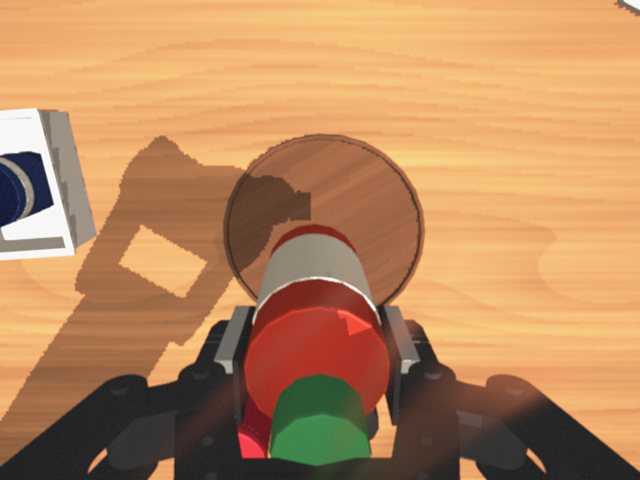

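The hot sauce is over the tray, whose disc spans px (225–423, 135–300). I lower it.

Scaled: 0.168 m / 0.75 = 0.224, 0.166 m / 0.75 = 0.2213.

```bash
python3 -m creep '[[[0, 0, 0.02, 0, 0, 0], [0, 0, 0.06, 0, 0, 0], [0, 0, 0.1067, 0, 0, 0], [0, 0, 0.1467, 0, 0, 0], [0, 0, 0.18, 0, 0, 0], [0, 0, 0.2, 0, 0, 0], [0, 0, 0.2107, 0, 0, 0], [0, 0, 0.2173, 0, 0, 0], [0, 0, 0.2213, 0, 0, 0], [0, 0, 0.224, 0, 0, 0], [0, 0, 0.224, 0, 0, 0], [0, 0, 0.224, 0, 0, 0]]]' && python3 -m creep '[[[0, 0, 0.0013, 0, 0, 0], [0, 0, 0.0027, 0, 0, 0], [0, 0, 0.0027, 0, 0, 0], [0, 0, 0.0027, 0, 0, 0]]]'
```

```text
time_s: 37.55
position: [0.6298, -0.2679, 0.0707]
ee_rot: [3.14, 0.001, 0.003]
wrist_force: [0.8, -0.1, -2.4]
opening: 0.509
finger_force: 61.7
time_s: 37.88
position: [0.629, -0.2674, 0.0674]
ee_rot: [3.142, 0.001, 0.0]
wrist_force: [-0.3, 0.6, -1.7]
opening: 0.507
finger_force: 61.7
```

Scaled: 0.002 m / 0.75 = 0.0027, 0.001 m / 0.75 = 0.0013.

```bash
python3 -m creep '[[[0, 0, 0.0013, 0, 0, 0], [0, 0, 0.0027, 0, 0, 0], [0, 0, 0.0027, 0, 0, 0], [0, 0, 0.0027, 0, 0, 0]]]'
```

```text
time_s: 38.22
position: [0.6295, -0.2675, 0.0668]
ee_rot: [3.141, 0.001, 0.001]
wrist_force: [-2.6, 1.9, 5.3]
opening: 0.511
finger_force: 62.5
```

Contact. I release, rise straight up, and back off to where everything is visible.

Scaled: -0.25 m / 0.75 = -0.3333, -0.23 m / 0.75 = -0.3067.

```bash
python3 -m creep '[[[0, 0, 0, 0, 0, 0], [0, 0, 0, 0, 0, 0], [0, 0, 0, 0, 0, 0], [0, 0, 0, 0, 0, 0], [0, 0, 0, 0, 0, 0]]]' 0.75 && python3 -m creep '[[[0, 0, -0.02, 0, 0, 0], [0, 0, -0.06, 0, 0, 0], [0, 0, -0.1067, 0, 0, 0], [0, 0, -0.16, 0, 0, 0], [0, 0, -0.2133, 0, 0, 0], [0, 0, -0.2667, 0, 0, 0], [0, 0, -0.3067, 0, 0, 0], [0, 0, -0.3333, 0, 0, 0]]]' && python3 -m creep '[[[-0.0133, -0.0133, 0, 0, 0, 0], [-0.04, -0.04, 0, 0, 0, 0], [-0.0667, -0.0667, 0, 0, 0, 0], [-0.0933, -0.0933, 0, 0, 0, 0], [-0.12, -0.12, 0, 0, 0, 0], [-0.1467, -0.1467, 0, 0, 0, 0], [-0.1733, -0.1733, 0, 0, 0, 0], [-0.2, -0.2, 0, 0, 0, 0], [-0.2267, -0.2267, 0, 0, 0, 0], [-0.24, -0.24, 0, 0, 0, 0], [-0.24, -0.24, 0, 0, 0, 0]]]'
python3 - <<'E'
from h import *
st(); see('scene','hot_sauce','oil','tray','vitamin_a','tall_tin','flat_tin','canister'); see('top','hot_sauce','oil')
a=snap('top','t10');b=snap('scene','s10'); cv2.imwrite('pics/both.png',np.hstack([a[80:320,100:500],b[120:420,150:550][:240]])[:,:,::-1])
E
```

```text
time_s: 38.63
position: [0.6289, -0.2675, 0.0651]
ee_rot: [-3.142, -0.001, 0.0]
wrist_force: [-0.2, 0.4, -0.7]
opening: 0.748
finger_force: 0.0
time_s: 39.3
position: [0.6299, -0.268, 0.3221]
ee_rot: [3.137, 0.001, 0.01]
wrist_force: [1.4, 0.1, -0.4]
opening: 0.747
finger_force: 0.0
time_s: 40.22
position: [0.4476, -0.086, 0.3167]
ee_rot: [3.141, 0.004, 0.003]
wrist_force: [0.4, 0.0, -0.0]
opening: 0.753
finger_force: 0.0
t 40.2167 p [ 0.4476 -0.086   0.3167] x [1.     0.0026 0.0022] z [ 0.0022 -0.0008 -1.    ] op 0.753 f [ 0.3517  0.0489 -0.0301] ff 0.0
scene hot_sauce 0.79 [ 0.6314 -0.2681  0.0089]
scene hot_sauce 0.39 [0.6557 0.3023 0.0703]
scene oil 0.77 [ 0.5441 -0.2863  0.0092]
scene oil 0.46 [0.5518 0.2276 0.0275]
scene tray 0.7 [ 0.5954 -0.2713  0.0007]
scene vitamin_a 0.75 [0.6366 0.0706 0.0024]
scene vitamin_a 0.64 [ 0.6381 -0.021   0.0032]
scene tall_tin 0.61 [0.6521 0.2999 0.0715]
scene flat_tin 0.74 [0.5528 0.2282 0.0293]
scene canister 0.76 [ 0.4143 -0.1884 -0.001 ]
top hot_sauce 0.67 [ 0.6278 -0.2677  0.0054]
top hot_sauce 0.51 [ 0.6425  0.0234 -0.0041]
top oil 0.84 [ 0.543  -0.287   0.0084]
top oil 0.33 [ 0.6403  0.0229 -0.0048]
```

View pics/both.png

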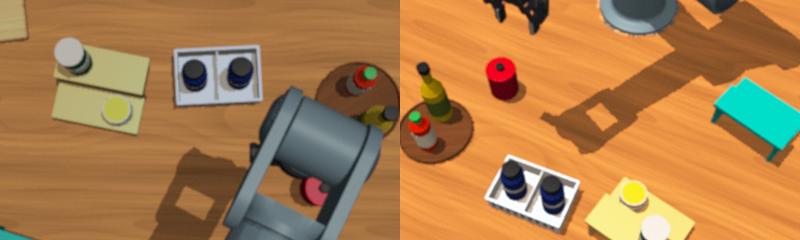

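The crop shows everything standing in place: vitamins in the bays, tins on their steps, and hot sauce beside the oil. I take one closer check of the flat tin's margin.

Scaled: -0.31 m / 0.75 = -0.4133, -0.3 m / 0.75 = -0.4.

```bash
python3 -m creep '[[[0.0067, -0.02, 0, 0, 0, 0], [0.0133, -0.06, 0, 0, 0, 0], [0.02, -0.1, 0, 0, 0, 0], [0.0267, -0.14, 0, 0, 0, 0], [0.0333, -0.1867, 0, 0, 0, 0], [0.04, -0.2333, 0, 0, 0, 0], [0.04, -0.28, 0, 0, 0, 0], [0.04, -0.3267, 0, 0, 0, 0], [0.04, -0.3667, 0, 0, 0, 0], [0.04, -0.4, 0, 0, 0, 0], [0.04, -0.4133, 0, 0, 0, 0], [0.04, -0.4133, 0, 0, 0, 0]]]' && python3 -m creep '[[[0, 0, 0, 0, 0, 0], [0, 0, 0, 0, 0, 0], [0, 0, 0, 0, 0, 0]]]'
python3 - <<'E'
from h import *
st(); a=snap('wrist','w11'); see('wrist','flat_tin','tall_tin','riser')
y=np.array([.1765,.984]);x=np.array([.984,-.1765]);c=np.array([.6045,.262])
o=r.get_obs();i=camera_info('wrist');M=np.array(i['mount']);K=np.array([[i['fx'],0,i['cx']],[0,i['fy'],i['cy']],[0,0,1]])
def pj(P):
    q=np.linalg.inv(M[:3,:3])@(R.from_rotvec(o['ee_rot']).inv().apply(np.array(P)-o['position'])-M[:3,3]);q=K@q;return (q[:2]/q[2]).round().astype(int)
b=a[:,:,::-1].copy()
for X in(-.075,0,.075):
    for Y in(-.09,.09): cv2.circle(b,tuple(map(int,pj([*(c+X*x+Y*y),.03 if X<0 else .075]))),3,(0,0,255),1)
t=np.linspace(0,2*np.pi,60)
for u,z,rad in(([.5594,.2245],.07,.029),([.5594,.2245],.03,.029),([.6497,.2997],.075,.027),([.6497,.2997],.164,.027)):
    cv2.polylines(b,[np.array([pj([u[0]+rad*np.cos(k),u[1]+rad*np.sin(k),z]) for k in t],np.int32)],True,(255,0,0),1)
cv2.imwrite('pics/w11b.png',b)
E
```

```text
time_s: 41.87
position: [0.4783, 0.224, 0.3151]
ee_rot: [3.142, 0.006, -0.001]
wrist_force: [0.2, 0.2, 0.1]
opening: 0.751
finger_force: 0.0
time_s: 42.12
position: [0.4788, 0.2212, 0.3153]
ee_rot: [3.141, -0.002, 0.0]
wrist_force: [0.5, -1.2, -0.3]
opening: 0.749
finger_force: 0.0
t 42.1167 p [0.4788 0.2212 0.3153] x [ 1.     -0.001   0.0001] z [ 0.0001 -0.0003 -1.    ] op 0.749 f [ 0.5155 -1.2292 -0.3122] ff 0.0
wrist flat_tin 0.75 [0.5621 0.2234 0.0329]
wrist tall_tin 0.74 [0.5593 0.2232 0.0286]
wrist tall_tin 0.64 [ 0.6045  0.2615 -0.0031]
wrist riser 0.97 [ 0.6046  0.2648 -0.0029]
```

View pics/w11b.png

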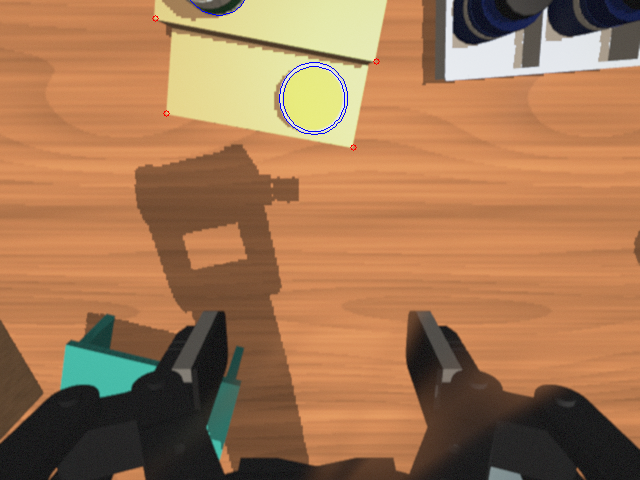

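The predicted circles sit on both tins. The flat tin at px (313,98) lies within its step with margin front and back, so I hand in.

```bash
python3 -c "
from bench import r
print(r.finish_job())"
```

```text
the job is handed in; nothing more can be done
None
```

The job is handed in after about 42 s of robot time: one vitamin bottle stands in each basket bay, both tins are on their steps, the hot sauce is on the tray beside the oil, and the oil and canister were left where they stood.

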